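# Park the roller against a stop on the sloped filing board

## Robot

A 6-joint arm with a two-finger parallel gripper is mounted at the origin on a cart in front of the work surface, level with it; the furniture and walls round the work are solid. World frame = base frame: x ahead of the robot, y to its left, z up, the work surface at z = 0. Lengths are in m, angles in rad, forces in N, time in s.
With the tool pointing down it reaches from about 0.275 to 0.85 m from the base axis. Payload 5.2 kg.
Tool frame: the origin (TCP) lies midway between the tips of the shut fingers; the grasp point (between the pads) lies grip_point_offset behind it (grip_point_offset is the distance from the TCP to the grasp point, in m); z points along the fingers, y is the line along which they close (so a half turn about z gives the same grasp; the last joint's range is limited). The gripper opens to 85 mm and grips with 20 to 120 N. Pads are 22 mm wide; open, the fingers measure 114 mm over their backs; the gripper's body (76 mm by 85 mm) begins 54 mm behind the grasp point. The pads swing forward as they close: fully open they stand 13 mm farther back than shut.
Start: joints at [-1.36, 0.259, 1.535, -0, 1.348, -0.203], TCP at [0.221, -0.504, 0.231] pointing down, gripper open.
Joint ranges: [-3.14, 3.14], [-0.91, 2.08], [0.19, 2.58], [-1.22, 4.36], [0.22, 2.71], [-3.12, 3.12]. Speed limits (rad/s): [2.57, 2.57, 3.14, 3.14, 3.14, 3.14].

## Interface

Orientations are given as a 3x3 rotation matrix whose columns are the frame's x, y, z axes.
In Python, from plant import get_obs, camera, camera_info, finish_job, grip_point_offset gives the robot as it stands.
- The arm moves only by the tool apply_moves, never from a script. Its argument "rows" is a list of rows, each an object with "slide": the shift along the tool's x, y, z in units of 0.5 m (1.0 is 0.5 m), a list of three; "twist": the turn, a rotation vector about the tool's x, y, z in units of pi/2 rad (1.0 is pi/2 rad), a list of three; "fingers": the closure, from 0 (fully open) to 1 (shut). In form: [{"slide": [tx, ty, tz], "twist": [rx, ry, rz], "fingers": fingers}, ...]. A call has 1 to 8 rows; each row is the pose to reach, as a shift and turn from the pose commanded when the call began, along the tool's axes at that moment; what a row does not reach only later rows make up. A row lasts 1/12 s, in which the tool goes at most 41.7 mm and 7.16 degrees, less where a joint would pass 70% of its speed; a pose out of reach is approached as far as the arm can. A call with a number of a shift or a turn outside -1 to 1 is refused whole. A call with a gripper value outside its range is refused whole. The fingers move at their own pace and stop on an object; the grip force is fixed at half the most. Time passes only in rows, so rows that repeat a pose let the fingers close. It gives the time, the measured TCP pose, the force, the opening and the grip force at its end, in the units of the state.
- get_obs(): the state, without advancing time (a new reading comes with each control period).
- camera(name): name is "side" or "top" or "wrist"; returns the picture (420x560x3 uint8, red, green, blue); there is no depth.
- camera_info(name): a dict with "mtx" (3x3 intrinsics, pixels), "R" (3x3) and "t" (3): a world point X has camera coordinates R X + t; the wrist camera has in their place "mount" (4x4, takes a point from camera to tool coordinates, whose origin is the TCP and whose axes are the flange's). Camera axes: x right, y down, z forward; pixel columns grow to the right and rows downward; lengths in m; the calibration is good to about 2 mm. A picture is of the moment at which its call begins: read the wrist's pose just before it. camera_info takes no time and is no camera call.
- finish_job(): hands the job in; it is judged then, once.
The state is a dict: "time_s": time; "joint_pos": joint angles; "joint_velocities": joint speeds; "joint_torque": joint torques, N m; "tcp_pos": TCP position; "tool_rot": TCP orientation; "wrist_force": force on the tool from outside, world axes, zero at the start; "torque": the same for the moment, N m; "finger_gap": finger opening in m; "grip_force": force on a finger pad.
Only numpy, scipy, OpenCV 4.12 (cv2) and the standard library are available. Lean on these libraries where they do the work, as an engineer would, in place of code of your own. Each camera call takes 0.05 s, during which the arm holds its last target. There are 200 camera calls.

## Task

Park the aluminium roller on the sloped filing board so that it cannot roll away. First lay the cork-and-emery sanding block flat on the board as a stop, centred on the dark steel line inlaid across it, with its long sides running along the line; then lay the roller gently across the slope on the uphill side of the block, so that it comes to rest against the block's long side. Leave the polishing bar and the tape roll where they are.

Things in the scene. Friction and masses are not known exactly. Their poses are not given: they have to be found in the camera images.
- filing_slope: Fixed sloped filing board of pale plywood, a plate 190 mm long (x), 160 mm wide (y) and 16 mm thick on two dark battens. Its flat top rises 8 degrees (0.14 rad) along the board's own +x; the front (-x) edge is the low one and there is no lip at any edge. Origin on the table below the middle of the board; x level and pointing uphill, y across the slope, z straight up. Top surface: z = 0.035 + 0.1405 x in this frame (22 mm high at the front, 48 mm at the back).
- steel_line (a point): Middle of the thin dark steel line (4 mm wide, flush, running the full width along the board's y) on the top surface, 35 mm downhill of the board's middle. Axes as those of the board (x level uphill, y along the line, z up).
- block_center (a point): Centre of the loose sanding block: dark emery on cork, 42 mm (its x) by 72 mm (its y) by 24 mm thick (z), about 0.16 kg, lying flat on the table at the start; its centre is 12 mm above what it lies on. It does not slip on the slope.
- stop_block: The same sanding block; origin in the middle of its 42 x 72 mm underside, y along its long side, z up.
- roller_center (a point): Centre of the loose aluminium roller: a plain solid cylinder, 25 mm in diameter and 60 mm long with flat ends and two fine grooves, about 0.09 kg, lying on its side on the table at the start. y is the roller's axis (x and z turn as it rolls). The point is on the axis, half-way along, 12.5 mm above what it lies on. It rolls freely, also down the board.
- roller: The same roller; its y is the roller's axis.
- bar_center (a point): Bystander: two-tone polishing compound bar, 32 x 63 x 28 mm, loose; centre.
- roll_center (a point): Bystander: roll of tape lying flat, 98 mm across, 25 mm high, loose; centre.
Not all that is in view belongs to the job. What is meant by the roller is not pink or yellow, and is the smaller of those in its own colour.

How it is judged:
By the outcome, as a careful person would: the job done as asked, in the order asked, and still so for the second after the job is handed in, with the robot touching nothing.
It also fails if it takes over 58 s, if anything falls off the work surface, if the arm or the gripper's body presses on something with over 40 N, if the wrist force passes 120 N, or if a joint passes its speed limit or range.

## Working session

There is one attempt and no reset: what is moved stays moved. The work goes in short steps, Python scripts to look and compute and a tool call to move; the robot and the scene stay as the last step left them, time stands still between calls to the robot, and variables do not carry over. Pictures are saved under pics/ and viewed, at most 10 in all, crops included, and the job is handed in when it is done.

Besides the shell and the picture viewer there is one more tool, called as a command line: name --argument value ..., lists and objects as JSON in quotes. apply_moves: Moves the arm, as the interface text tells. Its arguments: {"type":"object","properties":{"rows":{"type":"array","items":{"type":"object","properties":{"slide":{"type":"array","items":{"type":"number","minimum":-1,"maximum":1}},"twist":{"type":"array","items":{"type":"number","minimum":-1,"maximum":1}},"fingers":{"type":"number"}}}}},"required":["rows"]}

```bash
mkdir -p pics; ls; python3 - <<'E'
from plant import *
import cv2,numpy as np
o=get_obs();print(o['time_s'],o['tcp_pos'],o['tool_rot'],o['finger_gap'],grip_point_offset)
for n in ['top','side']:
    cv2.imwrite(f'pics/{n}0.png',cv2.cvtColor(camera(n),cv2.COLOR_RGB2BGR));print(n,camera_info(n))
print(camera_info('wrist'))
E
```

```text
pics
0.0 [ 0.22106668 -0.50302649  0.23042924] [[ 9.15601455e-01  4.02086826e-01 -3.99737433e-04]
 [ 4.02086837e-01 -9.15599616e-01  1.87598181e-03]
 [ 3.88308133e-04 -1.87838084e-03 -9.99998160e-01]] 0.08532511238257226 0.0187
top {'mtx': array([[483.79548232,   0.        , 280.27391003],
       [  0.        , 483.79548232, 204.17598931],
       [  0.        ,   0.        ,   1.        ]]), 'R': array([[-4.83354426e-05, -9.99953020e-01,  9.69306666e-03],
       [-9.91614921e-01, -1.20468657e-03, -1.29222275e-01],
       [ 1.29227881e-01, -9.61803555e-03, -9.91568277e-01]]), 't': array([0.03472281, 0.52581406, 0.97671802])}
side {'mtx': array([[536.75969443,   0.        , 285.32035243],
       [  0.        , 536.75969443, 208.88925593],
       [  0.        ,   0.        ,   1.        ]]), 'R': array([[-0.99754782, -0.06774924,  0.01756105],
       [-0.05223259,  0.55364965, -0.83111   ],
       [ 0.0465844 , -0.82998922, -0.55583072]]), 't': array([0.49846417, 0.0599327 , 1.19639138])}
{'mtx': array([[333.2184162 ,   0.        , 281.02328367],
       [  0.        , 333.2184162 , 210.58184864],
       [  0.        ,   0.        ,   1.        ]]), 'mount': array([[-8.06560385e-04, -9.56978484e-01, -2.90157769e-01,
         7.32422698e-02],
       [ 9.99998728e-01, -3.72521147e-04, -1.55110318e-03,
        -9.54188713e-04],
       [ 1.37628246e-03, -2.90158650e-01,  9.56977567e-01,
        -1.43676721e-01],
       [ 0.00000000e+00,  0.00000000e+00,  0.00000000e+00,
         1.00000000e+00]])}
```

View pics/top0.png

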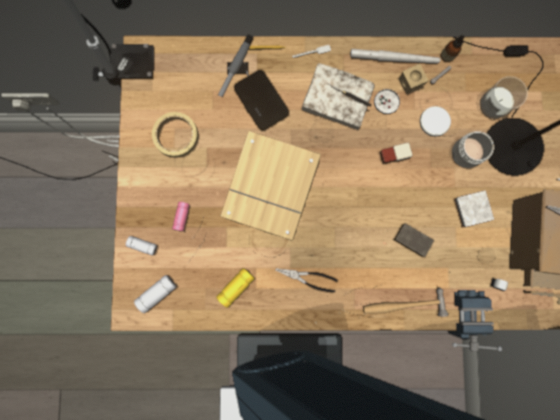

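View pics/side0.png

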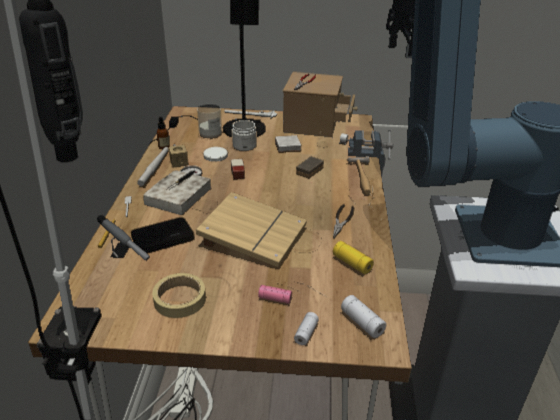

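The top view shows these candidates for the roller:
- small silver cylinder at (141,245)
- large silver cylinder at (155,294)
- pink cylinder at (181,216)
- yellow cylinder at (236,287)

I choose the small silver one at (141,245). The block is the dark slab at (414,240); the black object at (262,98) is a bigger phone or case. The steel line runs from about (225,187) to (306,214), with downhill towards the robot.

```bash
cat > h.py <<'E'
from plant import *
import cv2,numpy as np
def cam(n):
    """K, R(world from cam), origin"""
    o=get_obs(); i=camera_info(n); K=i['mtx']
    if n=='wrist':
        T=np.eye(4);T[:3,:3]=o['tool_rot'];T[:3,3]=o['tcp_pos'];T=T@i['mount'];return K,T[:3,:3],T[:3,3]
    return K,i['R'].T,-i['R'].T@i['t']
def onplane(c,px,z):
    """pixels -> world points on plane z=a (scalar)"""
    K,R,C=c; p=np.c_[np.atleast_2d(np.array(px,float)),np.ones(len(np.atleast_2d(px)))]
    d=(R@np.linalg.inv(K)@p.T).T
    return C+d*((z-C[2])/d[:,2])[:,None]
def project(c,X):
    K,R,C=c; q=(K@R.T@(np.atleast_2d(X)-C).T).T; return q[:,:2]/q[:,2:]
def rect(mask,seed):
    """contour nearest to seed"""
    cs,_=cv2.findContours(mask.astype(np.uint8),cv2.RETR_EXTERNAL,cv2.CHAIN_APPROX_NONE)
    cs=[c for c in cs if cv2.contourArea(c)>60]
    c=max(cs,key=lambda c:cv2.pointPolygonTest(c,(float(seed[0]),float(seed[1])),True))
    return c[:,0,:]
def wrect(c,cnt,z):
    P=onplane(c,cnt,z)[:,:2]*1000
    (x,y),(w,h),a=cv2.minAreaRect(P.astype(np.float32))
    if w<h: w,h,a=h,w,a+90   # a: long axis dir
    a=(a+90)%180-90
    return round(x,1),round(y,1),round(w,1),round(h,1),round(a,1)
E
python3 - <<'E'
from h import *
im=camera('top');c=cam('top');hsv=cv2.cvtColor(im,cv2.COLOR_RGB2HSV);S=hsv[...,1];V=hsv[...,2];H=hsv[...,0]
for p in [(141,245),(155,294),(414,240),(270,170),(130,260),(262,203),(262,215),(440,230),(396,154)]: print(p,hsv[p[1],p[0]])
b=rect((V<95),(414,240));print('block',wrect(c,b,.024),wrect(c,b,.012))
r=rect((S<60)&(V>110),(141,245));print('roller',wrect(c,r,.0125))
r2=rect((S<60)&(V>110),(155,294));print('big',wrect(c,r2,.0125))
for q in [(181,216),(141,245)]: print(onplane(c,q,.0125))
C=onplane(c,[(253,132),(319,155),(291,238),(222,215)],.035);print('board',C.round(3))
print('line',onplane(c,[(228,188),(303,214.5)],.030).round(4))
a=im[230:265,120:165];bb=im[125:240,215:330];d=im[220:260,390:440]
f=lambda a:cv2.resize(a,(390,290),interpolation=cv2.INTER_CUBIC)
cv2.imwrite('pics/crop1.png',cv2.cvtColor(np.vstack([np.hstack([f(im[225:320,115:205]),f(bb)]),np.hstack([f(d),f(a)])]),cv2.COLOR_RGB2BGR))
E
```

```text
(141, 245) [ 30   3 229]
(155, 294) [ 23   4 229]
(414, 240) [15 54 95]
(270, 170) [ 22  90 230]
(130, 260) [ 16  99 218]
(262, 203) [ 21  91 230]
(262, 215) [ 19  99 213]
(440, 230) [ 17  98 192]
(396, 154) [ 20  49 207]
block (451.7, -241.0, 68.3, 38.3, 61.3) (452.3, -244.4, 69.1, 38.7, 61.3)
roller (441.8, 329.6, 64.0, 24.3, 71.8)
big (339.2, 297.5, 88.4, 35.5, -50.2)
[[0.50302168 0.24556266 0.0125    ]]
[[0.44158498 0.32796489 0.0125    ]]
board [[ 0.68   0.093  0.035]
 [ 0.631 -0.047  0.035]
 [ 0.455  0.013  0.035]
 [ 0.503  0.156  0.035]]
line [[ 0.5605  0.145   0.03  ]
 [ 0.5046 -0.0126  0.03  ]]
```

View pics/crop1.png

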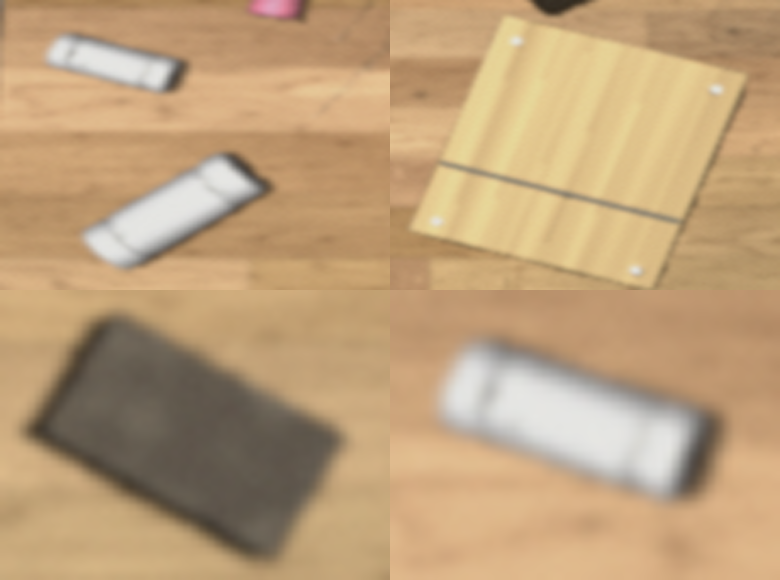

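```bash
cat >> h.py <<'E'
from scipy.spatial.transform import Rotation as Ro
def Rt(yaw_y,tilt=0):
    """tool pointing down, tool y at world yaw (deg), then tilted by tilt deg about world-horizontal axis = tool x (y-end raised for +)"""
    a=np.radians(yaw_y);y=np.array([np.cos(a),np.sin(a),0]);z=np.array([0,0,-1.]);x=np.cross(y,z)
    t=np.radians(tilt); y2=np.cos(t)*y-np.sin(t)*z
    return np.c_[x,y2,np.cross(x,y2)]
def go(p,R):
    o=get_obs();R0=o['tool_rot']
    s=R0.T@(np.array(p)-o['tcp_pos'])/.5; w=Ro.from_matrix(R0.T@R).as_rotvec()/(np.pi/2)
    print('t',round(o['time_s'],2),'tcp',o['tcp_pos'].round(4),'slide',s.round(4),'twist',w.round(4),'rows',max(np.linalg.norm(s)*12,np.degrees(np.linalg.norm(w)*np.pi/2)/7.16).round(1))
E
python3 -c "
from h import *
go((.452,-.242,.16),Rt(-28.7))"
```

```text
t 0.15 tcp [ 0.2211 -0.5032  0.2307] slide [ 0.6328 -0.2924  0.1419] twist [-0.0008 -0.0005 -0.4177] rows 8.5
```

apply_moves --rows '[{"slide":[0.633,-0.292,0.0],"twist":[-0.0008,-0.0005,-0.418],"fingers":0},{"slide":[0.633,-0.292,0.0],"twist":[-0.0008,-0.0005,-0.418],"fingers":0},{"slide":[0.633,-0.292,0.0],"twist":[-0.0008,-0.0005,-0.418],"fingers":0},{"slide":[0.633,-0.292,0.0],"twist":[-0.0008,-0.0005,-0.418],"fingers":0},{"slide":[0.633,-0.292,0.142],"twist":[-0.0008,-0.0005,-0.418],"fingers":0},{"slide":[0.633,-0.292,0.142],"twist":[-0.0008,-0.0005,-0.418],"fingers":0},{"slide":[0.633,-0.292,0.142],"twist":[-0.0008,-0.0005,-0.418],"fingers":0},{"slide":[0.633,-0.292,0.142],"twist":[-0.0008,-0.0005,-0.418],"fingers":0}]'

```text
time_s: 0.82
tcp_pos: [0.4355, -0.2608, 0.1701]
tool_rot: [[0.48, 0.877, 0.0], [0.877, -0.48, -0.002], [-0.001, 0.001, -1.0]]
wrist_force: [-0.0, -0.5, -0.5]
finger_gap: 0.0852
grip_force: 0.0
```

apply_moves --rows '[{"slide":[0,0,0],"twist":[0,0,0],"fingers":0},{"slide":[0,0,0],"twist":[0,0,0],"fingers":0}]'

```text
time_s: 0.98
tcp_pos: [0.435, -0.2602, 0.1695]
tool_rot: [[0.476, 0.88, -0.002], [0.88, -0.476, 0.001], [-0.0, -0.002, -1.0]]
wrist_force: [0.2, -0.8, -0.3]
finger_gap: 0.0855
grip_force: 0.0
```

```bash
python3 - <<'E'
from h import *
go((.452,-.242,.16),Rt(-28.7))
c=cam('wrist');im=camera('wrist');cv2.imwrite('pics/w1.png',cv2.cvtColor(im,cv2.COLOR_RGB2BGR))
hsv=cv2.cvtColor(im,cv2.COLOR_RGB2HSV);p=project(c,(.452,-.242,.024))[0];print(p,hsv[int(p[1]),int(p[0])])
b=rect(hsv[...,2]<110,p);print(wrect(c,b,.024))
E
```

```text
t 0.98 tcp [ 0.435  -0.2602  0.1695] slide [0.0481 0.0127 0.019 ] twist [-0.0012  0.0003  0.0033] rows 0.6
[290.35597937 169.45207927] [18 31 41]
(392.5, -327.1, 625.2, 355.8, -28.2)
```

View pics/w1.png

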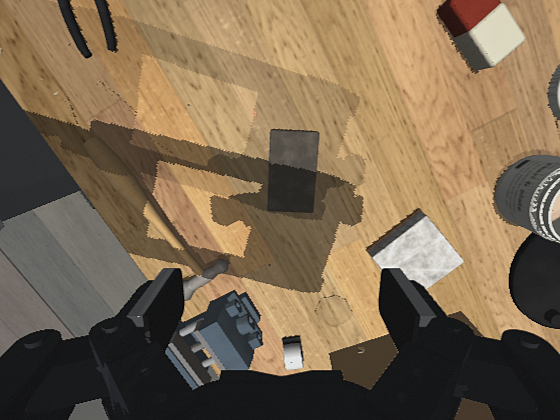

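The block appears with corners near (271,129), (319,131), (315,213) and (268,211), under the hand's shadow. I'll separate it from the shadow by saturation.

```bash
python3 - <<'E'
from h import *
c=cam('wrist');im=cv2.cvtColor(cv2.imread('pics/w1.png'),cv2.COLOR_BGR2RGB)
hsv=cv2.cvtColor(im,cv2.COLOR_RGB2HSV);print([hsv[y,x].tolist() for x,y in [(295,145),(295,170),(295,200),(240,160),(240,215),(300,235)]])
m=(hsv[...,1]<70)&(hsv[...,2]<110);m=cv2.morphologyEx(m.astype(np.uint8),cv2.MORPH_OPEN,np.ones((5,5)))
b=rect(m,(293,170));print(cv2.minAreaRect(b),wrect(c,b,.024))
print(onplane(c,[(271,129),(319,131),(315,213),(268,211)],.024).round(4))
E
```

```text
[[19, 40, 89], [8, 24, 42], [18, 31, 41], [18, 88, 84], [17, 119, 111], [18, 93, 110]]
((292.3700866699219, 170.85772705078125), (48.22293472290039, 81.14348602294922), 2.6025619506835938) (451.9, -247.1, 71.9, 41.6, 58.7)
[[ 0.4537 -0.2059  0.024 ]
 [ 0.4886 -0.2268  0.024 ]
 [ 0.4527 -0.2902  0.024 ]
 [ 0.416  -0.268   0.024 ]]
```

```bash
python3 -c "
from h import *
go((.452,-.247,.001),Rt(-31.3))"
```

```text
t 1.03 tcp [ 0.4347 -0.2619  0.1704] slide [0.0432 0.0162 0.3387] twist [-0.0001  0.0009  0.0309] rows 4.1
```

apply_moves --rows '[{"slide":[0.043,0.015,0.1],"twist":[0,0.0005,0.032],"fingers":0},{"slide":[0.043,0.015,0.2],"twist":[0,0.0005,0.032],"fingers":0},{"slide":[0.043,0.015,0.28],"twist":[0,0.0005,0.032],"fingers":0},{"slide":[0.043,0.015,0.28],"twist":[0,0.0005,0.032],"fingers":0}]'

```text
time_s: 1.37
tcp_pos: [0.4491, -0.2474, 0.0272]
tool_rot: [[0.525, 0.851, -0.003], [0.851, -0.525, 0.002], [0.0, -0.004, -1.0]]
wrist_force: [0.1, 0.8, 0.1]
finger_gap: 0.0855
grip_force: 0.0
```

```bash
python3 -c "
from h import *
go((.452,-.247,.001),Rt(-31.3))"
```

```text
t 1.37 tcp [ 0.4491 -0.2474  0.0272] slide [0.0038 0.0047 0.0523] twist [-0.0023 -0.0001 -0.004 ] rows 0.6
```

apply_moves --rows '[{"slide":[0.003,0.003,0.026],"twist":[0,0,-0.003],"fingers":0},{"slide":[0.003,0.003,0.052],"twist":[0,0,-0.003],"fingers":0},{"slide":[0.003,0.003,0.052],"twist":[0,0,-0.003],"fingers":0.4},{"slide":[0.003,0.003,0.052],"twist":[0,0,-0.003],"fingers":1},{"slide":[0.003,0.003,0.052],"twist":[0,0,-0.003],"fingers":1},{"slide":[0.003,0.003,0.052],"twist":[0,0,-0.003],"fingers":1},{"slide":[0.003,0.003,0.052],"twist":[0,0,-0.003],"fingers":1},{"slide":[0.003,0.003,0.052],"twist":[0,0,-0.003],"fingers":1}]'

```text
time_s: 2.03
tcp_pos: [0.4543, -0.2483, 0.0063]
tool_rot: [[0.519, 0.855, 0.003], [0.855, -0.519, -0.003], [-0.001, 0.004, -1.0]]
wrist_force: [-1.7, -2.5, 7.0]
finger_gap: 0.0403
grip_force: 63.0
```

apply_moves --rows '[{"slide":[0,0,0],"twist":[0,0,0],"fingers":1},{"slide":[0,0,0],"twist":[0,0,0],"fingers":1},{"slide":[0,0,0],"twist":[0,0,0],"fingers":1}]'

```text
time_s: 2.28
tcp_pos: [0.4544, -0.2483, 0.0063]
tool_rot: [[0.519, 0.855, 0.003], [0.855, -0.519, -0.003], [-0.002, 0.004, -1.0]]
wrist_force: [-1.5, -2.2, 6.2]
finger_gap: 0.0405
grip_force: 63.0
```

apply_moves --rows '[{"slide":[0,0,-0.04],"twist":[0,0,0],"fingers":1},{"slide":[0,0,-0.1],"twist":[0,0,0],"fingers":1},{"slide":[0,0,-0.18],"twist":[0,0,0],"fingers":1},{"slide":[0,0,-0.26],"twist":[0,0,0],"fingers":1},{"slide":[0,0,-0.26],"twist":[0,0,0],"fingers":1},{"slide":[0,0,-0.26],"twist":[0,0,0],"fingers":1}]'

```text
time_s: 2.78
tcp_pos: [0.455, -0.248, 0.1375]
tool_rot: [[0.519, 0.855, 0.006], [0.855, -0.519, -0.005], [-0.001, 0.007, -1.0]]
wrist_force: [-0.5, -0.1, -2.1]
finger_gap: 0.0406
grip_force: 62.0
```

```bash
python3 - <<'E'
from h import *
print(get_obs()['wrist_force'],get_obs()['finger_gap'])
c=cam('top');im=camera('top');hsv=cv2.cvtColor(im,cv2.COLOR_RGB2HSV)
# line in the top view
P=[]
for u in range(230,302,1):
    v0=189.3+(u-229.7)*(212.3-189.3)/(300.5-229.7); r=np.arange(int(v0)-5,int(v0)+7)
    g=im[r,u].sum(1).astype(float); w=np.clip(np.median(g)-g-30,0,None)
    if w.sum()>60: P.append((u,(w*r).sum()/w.sum()))
P=np.array(P);vx,vy,x0,y0=cv2.fitLine(P.astype(np.float32),cv2.DIST_HUBER,0,.01,.01).ravel()
print(P[0],P[-1],len(P))
W=onplane(c,P,.0301);d=W[-1]-W[0];print('line yaw',np.degrees(np.arctan2(-d[1],-d[0])),'len',np.linalg.norm(d),W[0],W[-1],(W[0]+W[-1])/2)
# board outline
m=(abs(hsv[...,0].astype(int)-22)<4)&(hsv[...,2]>215)
print(hsv[170,250],hsv[130,290],hsv[225,310],hsv[200,210])
go((.532,.066,.17),Rt(-18.5,8.05))
E
```

```text
[-0.54251793 -0.0615394  -2.06248535] 0.04057832839504924
[230.         189.28205128] [301.         213.69432314] 71
line yaw 70.94803909491684 len 0.15776113556713434 [0.5577591  0.14073837 0.0301    ] [ 0.50626184 -0.00838107  0.0301    ] [0.53201047 0.06617865 0.0301    ]
[ 23  87 240] [ 16 102 200] [ 18 102 212] [ 15 106 212]
t 2.83 tcp [ 0.4536 -0.2469  0.1353] slide [ 0.6162 -0.1907 -0.0702] twist [-0.0874  0.0105 -0.1417] rows 7.8
```

apply_moves --rows '[{"slide":[0.616,-0.191,-0.07],"twist":[-0.0874,0.0105,-0.142],"fingers":1},{"slide":[0.616,-0.191,-0.07],"twist":[-0.0874,0.0105,-0.142],"fingers":1},{"slide":[0.616,-0.191,-0.07],"twist":[-0.0874,0.0105,-0.142],"fingers":1},{"slide":[0.616,-0.191,-0.07],"twist":[-0.0874,0.0105,-0.142],"fingers":1},{"slide":[0.616,-0.191,-0.07],"twist":[-0.0874,0.0105,-0.142],"fingers":1},{"slide":[0.616,-0.191,-0.07],"twist":[-0.0874,0.0105,-0.142],"fingers":1},{"slide":[0.616,-0.191,-0.07],"twist":[-0.0874,0.0105,-0.142],"fingers":1},{"slide":[0.616,-0.191,-0.07],"twist":[-0.0874,0.0105,-0.142],"fingers":1}]'

```text
time_s: 3.5
tcp_pos: [0.5303, 0.069, 0.1674]
tool_rot: [[0.316, 0.94, 0.127], [0.949, -0.313, -0.042], [0.0, 0.134, -0.991]]
wrist_force: [0.2, 0.4, -1.9]
finger_gap: 0.0407
grip_force: 61.9
```

apply_moves --rows '[{"slide":[0,0,0],"twist":[0,0,0],"fingers":1},{"slide":[0,0,0],"twist":[0,0,0],"fingers":1},{"slide":[0,0,0],"twist":[0,0,0],"fingers":1}]'

```text
time_s: 3.75
tcp_pos: [0.5303, 0.0659, 0.1674]
tool_rot: [[0.316, 0.94, 0.127], [0.949, -0.313, -0.043], [-0.001, 0.134, -0.991]]
wrist_force: [-1.4, -0.0, -1.9]
finger_gap: 0.0408
grip_force: 61.9
```

```bash
python3 - <<'E'
from h import *
go((.532,.066,.17),Rt(-19.05,8.05))
c=cam('wrist');im=camera('wrist');cv2.imwrite('pics/w2.png',cv2.cvtColor(im,cv2.COLOR_RGB2BGR))
print(project(c,[(.5578,.1407,.0301),(.5063,-.0084,.0301),(.532,.0662,.0301)]))
E
```

```text
t 3.75 tcp [0.5303 0.0659 0.1674] slide [ 0.0012  0.0039 -0.0047] twist [-0.0036 -0.0004  0.0071] rows 0.1
[[262.62336907 102.61527361]
 [263.55364911 279.61906353]
 [263.05181787 198.04534521]]
```

View pics/w2.png

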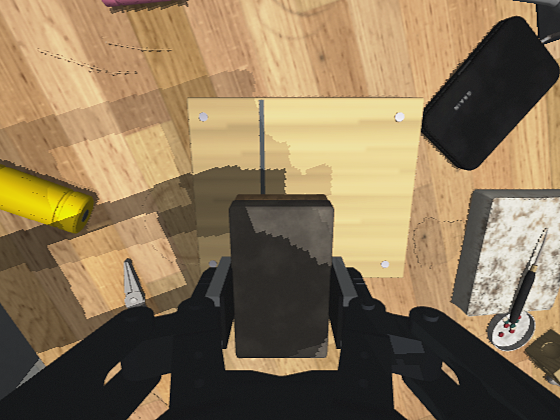

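The line top end is seen at (262,99), against a prediction of (262.6,102.6), so the line position is confirmed to within about 2 mm. The block hangs straight, with its top face between (229,205), (333,206), (327,357) and (236,357). Next I check where its centre sits in the tool frame.

```bash
python3 - <<'E'
from h import *
i=camera_info('wrist');M=i['mount'];ct=(i['mtx'],M[:3,:3],M[:3,3])
for z in (-.018,-.022): print(onplane(ct,[(229,205),(333,206),(327,357),(236,357)],z).round(4).tolist())
print(onplane(ct,[(231,196),(327,196)],.006).round(4).tolist(), onplane(ct,[(231,196),(327,196)],.002).round(4).tolist())
c=cam('wrist');print(onplane(c,[(262,99),(262.5,180)],.0301))
E
```

```text
[[0.0384, -0.0215, -0.018], [0.038, 0.0193, -0.018], [-0.0334, 0.0198, -0.018], [-0.0334, -0.0216, -0.018]]
[[0.0396, -0.0208, -0.022], [0.0391, 0.0187, -0.022], [-0.03, 0.0191, -0.022], [-0.03, -0.021, -0.022]]
[[0.036, -0.0243, 0.006], [0.0359, 0.0202, 0.006]] [[0.037, -0.0237, 0.002], [0.0369, 0.0196, 0.002]]
[[0.55866458 0.14270919 0.0301    ]
 [0.53714159 0.08060806 0.0301    ]]
```

```bash
python3 - <<'E'
from h import *
R=Rt(-19.05,8.05);print(R.round(3))
for h in (.02,0,-.002):
    n=-R[:,2];go(np.array([.532,.0662,.0301])+h*n-R@[.002,0,.006],R)
E
```

```text
[[ 0.326  0.936  0.132]
 [ 0.945 -0.323 -0.046]
 [ 0.     0.14  -0.99 ]]
t 3.8 tcp [0.5305 0.0652 0.1677] slide [-0.001  -0.0352  0.2211] twist [-0.0032 -0.0004  0.0062] rows 2.7
t 3.8 tcp [0.5305 0.0652 0.1677] slide [-0.001  -0.035   0.2611] twist [-0.0032 -0.0004  0.0062] rows 3.2
t 3.8 tcp [0.5305 0.0652 0.1677] slide [-0.001  -0.035   0.2651] twist [-0.0032 -0.0004  0.0062] rows 3.2
```

apply_moves --rows '[{"slide":[-0.001,-0.035,0.06],"twist":[-0.003,0,0.006],"fingers":1},{"slide":[-0.001,-0.035,0.13],"twist":[-0.003,0,0.006],"fingers":1},{"slide":[-0.001,-0.035,0.19],"twist":[-0.003,0,0.006],"fingers":1},{"slide":[-0.001,-0.035,0.22],"twist":[-0.003,0,0.006],"fingers":1},{"slide":[-0.001,-0.035,0.235],"twist":[-0.003,0,0.006],"fingers":1},{"slide":[-0.001,-0.035,0.245],"twist":[-0.003,0,0.006],"fingers":1},{"slide":[-0.001,-0.035,0.245],"twist":[-0.003,0,0.006],"fingers":1},{"slide":[-0.001,-0.035,0.245],"twist":[-0.003,0,0.006],"fingers":1}]'

```text
time_s: 4.47
tcp_pos: [0.5319, 0.065, 0.0465]
tool_rot: [[0.327, 0.935, 0.137], [0.945, -0.324, -0.045], [0.002, 0.144, -0.99]]
wrist_force: [-0.6, 0.1, -1.0]
finger_gap: 0.0406
grip_force: 61.8
```

```bash
python3 - <<'E'
from h import *
R=Rt(-19.05,8.05);o=get_obs();print(o['wrist_force'],Ro.from_matrix(R.T@o['tool_rot']).as_rotvec(degrees=True).round(2))
for h in (0,-.002):
    n=-R[:,2];go(np.array([.532,.0662,.0301])+h*n-R@[.002,0,.006],R)
E
```

```text
[-0.5889251   0.14265413 -0.99684548] [-0.23  0.12  0.04]
t 4.47 tcp [0.5319 0.065  0.0465] slide [-0.0017 -0.0053  0.0203] twist [ 0.0026 -0.0013 -0.0004] rows 0.3
t 4.47 tcp [0.5319 0.065  0.0465] slide [-0.0017 -0.0053  0.0243] twist [ 0.0026 -0.0013 -0.0004] rows 0.3
```

apply_moves --rows '[{"slide":[-0.001,-0.003,0.006],"twist":[0.002,-0.001,0],"fingers":1},{"slide":[-0.001,-0.003,0.006],"twist":[0.002,-0.001,0],"fingers":1},{"slide":[-0.001,-0.003,0.006],"twist":[0.002,-0.001,0],"fingers":1}]'

```text
time_s: 4.72
tcp_pos: [0.5305, 0.0656, 0.0433]
tool_rot: [[0.326, 0.936, 0.134], [0.945, -0.323, -0.045], [0.001, 0.141, -0.99]]
wrist_force: [-0.4, -0.4, -2.6]
finger_gap: 0.0406
grip_force: 61.9
```

```bash
python3 - <<'E'
from h import *
R=Rt(-19.05,8.05);o=get_obs();print(o['wrist_force'],Ro.from_matrix(R.T@o['tool_rot']).as_rotvec(degrees=True).round(2))
n=-R[:,2];T=np.array([.532,.0662,.0301])-R@[.002,0,.006]
for k in range(3):
    go(T,R); c=cam('wrist');im=camera('wrist')
cv2.imwrite('pics/w3.png',cv2.cvtColor(im,cv2.COLOR_RGB2BGR))
# line in wrist view
print(project(c,[(.5578,.1407,.0301),(.532+.3264*.05,.0662+.9452*.05,.0301)]))
for v in range(40,200,20):
    g=im[v].sum(1).astype(float)
    print(v,[u for u in range(200,330) if g[u]<0.6*np.median(g[u-15:u+16])])
E
```

```text
[-0.39020528 -0.43627947 -2.64176138] [-0.06  0.04 -0.03]
t 4.72 tcp [0.5305 0.0656 0.0433] slide [-0.0018 -0.0012  0.0144] twist [ 0.0006 -0.0005  0.0004] rows 0.2
t 4.77 tcp [0.5305 0.0656 0.0432] slide [-0.0019 -0.0012  0.0143] twist [ 0.0006 -0.0005  0.0004] rows 0.2
t 4.82 tcp [0.5305 0.0656 0.0432] slide [-0.0019 -0.0012  0.0142] twist [ 0.0006 -0.0005  0.0004] rows 0.2
[[282.40214558  96.42382506]
 [282.1965867  161.12135344]]
40 []
60 []
80 []
100 [277, 278, 279, 280, 281, 282, 283]
120 [277, 278, 279, 280, 281, 282, 283, 284]
140 [277, 283]
160 [278, 279, 280, 281, 282, 283, 284]
180 [278, 279, 280, 281, 282, 283, 284]
```

View pics/w3.png

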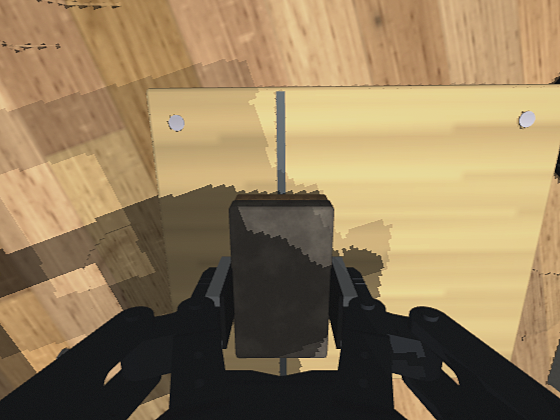

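The block is centred on the line in view: line at u≈281, block edges at 229 and 333. Now I lower it.

apply_moves --rows '[{"slide":[-0.001,-0.0005,0.004],"twist":[0,0,0],"fingers":1},{"slide":[-0.001,-0.0005,0.008],"twist":[0,0,0],"fingers":1},{"slide":[-0.001,-0.0005,0.011],"twist":[0,0,0],"fingers":1},{"slide":[-0.001,-0.0005,0.013],"twist":[0,0,0],"fingers":1},{"slide":[-0.001,-0.0005,0.013],"twist":[0,0,0],"fingers":1}]'

```text
time_s: 5.28
tcp_pos: [0.5304, 0.0648, 0.0362]
tool_rot: [[0.326, 0.936, 0.132], [0.945, -0.323, -0.045], [0.0, 0.14, -0.99]]
wrist_force: [-1.9, 0.8, 2.9]
finger_gap: 0.0401
grip_force: 62.4
```

apply_moves --rows '[{"slide":[0,0,0.001],"twist":[0,0,0],"fingers":0.3},{"slide":[0,0,0.0],"twist":[0,0,0],"fingers":0},{"slide":[0,0,0.0],"twist":[0,0,0],"fingers":0},{"slide":[0,0,0.0],"twist":[0,0,0],"fingers":0},{"slide":[0,0,0.0],"twist":[0,0,0],"fingers":0},{"slide":[0,0,-0.03],"twist":[0,0,0],"fingers":0},{"slide":[0,0,-0.1],"twist":[0,0,0],"fingers":0},{"slide":[0,0,-0.18],"twist":[0,0,0],"fingers":0}]'

```text
time_s: 5.95
tcp_pos: [0.5167, 0.0689, 0.1239]
tool_rot: [[0.326, 0.937, 0.127], [0.945, -0.323, -0.045], [-0.001, 0.134, -0.991]]
wrist_force: [1.2, 0.6, 0.4]
finger_gap: 0.0854
grip_force: 0.0
```

apply_moves --rows '[{"slide":[0,0,-0.1],"twist":[0,0,0],"fingers":0},{"slide":[0,0,-0.1],"twist":[0,0,0],"fingers":0},{"slide":[0,0,-0.1],"twist":[0,0,0],"fingers":0}]'

```text
time_s: 6.2
tcp_pos: [0.5144, 0.0712, 0.1788]
tool_rot: [[0.326, 0.935, 0.141], [0.946, -0.322, -0.046], [0.003, 0.148, -0.989]]
wrist_force: [1.1, -0.0, -0.8]
finger_gap: 0.0856
grip_force: 0.0
```

```bash
python3 - <<'E'
from h import *
c=cam('wrist');im=camera('wrist');cv2.imwrite('pics/w4.png',cv2.cvtColor(im,cv2.COLOR_RGB2BGR))
hsv=cv2.cvtColor(im,cv2.COLOR_RGB2HSV)
top=np.array([.532,.0662,.0301])+.024*np.array([-.1323,.0457,.990]);print('want top',top,project(c,top))
m=(hsv[...,1]<80)&(hsv[...,2]<120);m=cv2.morphologyEx(m.astype(np.uint8),cv2.MORPH_OPEN,np.ones((7,7)))
p=project(c,top)[0];b=rect(m,p);print(cv2.minAreaRect(b),wrect(c,b,top[2]))
go((.442,.329,.13),Rt(71.8)); go((.442,.329,.13),Rt(-108.2)); print(get_obs()['joint_pos'])
E
```

```text
want top [0.5288248 0.0672968 0.05386  ] [[278.19512711 201.49312618]]
((276.0, 199.0), (84.0, 50.0), 90.0) (527.9, 68.6, 73.4, 41.8, 71.2)
t 6.25 tcp [0.5129 0.0712 0.1761] slide [ 0.4412 -0.3122  0.0485] twist [ 0.0723  0.0719 -1.0072] rows 12.7
t 6.25 tcp [0.5129 0.0712 0.1761] slide [ 0.4412 -0.3122  0.0485] twist [ 0.0716 -0.072   0.989 ] rows 12.5
[-0.05085535  0.17120875  1.80057338 -0.04484142  1.03151457  0.30144419]
```

View pics/w4.png

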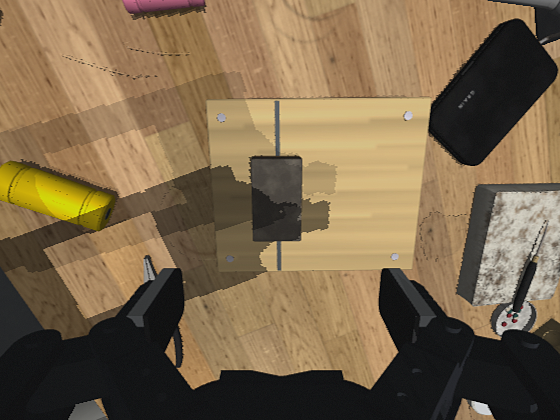

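The block sits flat and centred on the line: its top centre measures (527.9, 68.6) against the wanted (528.8, 67.3) mm, with the long side at 71.2°. On to the roller.

apply_moves --rows '[{"slide":[0.44,-0.31,0.0],"twist":[0.07,0.07,-0.97],"fingers":0},{"slide":[0.44,-0.31,0.0],"twist":[0.07,0.07,-0.97],"fingers":0},{"slide":[0.44,-0.31,0.0],"twist":[0.07,0.07,-0.97],"fingers":0},{"slide":[0.44,-0.31,0.0],"twist":[0.07,0.07,-0.97],"fingers":0},{"slide":[0.44,-0.31,0.0],"twist":[0.07,0.07,-0.97],"fingers":0},{"slide":[0.44,-0.31,0.0],"twist":[0.07,0.07,-0.97],"fingers":0},{"slide":[0.44,-0.31,0.0],"twist":[0.07,0.07,-0.97],"fingers":0},{"slide":[0.44,-0.31,0.0],"twist":[0.07,0.07,-0.97],"fingers":0}]'

```text
time_s: 6.92
tcp_pos: [0.4355, 0.3323, 0.1496]
tool_rot: [[-0.625, 0.779, 0.047], [0.78, 0.625, 0.01], [-0.022, 0.044, -0.999]]
wrist_force: [-0.1, -0.3, 0.9]
finger_gap: 0.0854
grip_force: 0.0
```

```bash
python3 -c "
from h import *
go((.442,.329,.15),Rt(71.8));print(get_obs()['joint_pos'])"
```

```text
t 6.92 tcp [0.4355 0.3323 0.1496] slide [-0.0133  0.0061 -0.0003] twist [ 0.023   0.0214 -0.3674] rows 4.6
[ 0.45570062  0.29745224  1.69507456 -0.01290989  1.1018556  -0.2146891 ]
```

apply_moves --rows '[{"slide":[-0.013,0.006,0],"twist":[0.023,0.021,-0.367],"fingers":0},{"slide":[-0.013,0.006,0],"twist":[0.023,0.021,-0.367],"fingers":0},{"slide":[-0.013,0.006,0],"twist":[0.023,0.021,-0.367],"fingers":0},{"slide":[-0.013,0.006,0],"twist":[0.023,0.021,-0.367],"fingers":0},{"slide":[-0.013,0.006,0],"twist":[0.023,0.021,-0.367],"fingers":0},{"slide":[-0.013,0.006,0],"twist":[0.023,0.021,-0.367],"fingers":0},{"slide":[-0.013,0.006,0],"twist":[0.023,0.021,-0.367],"fingers":0}]'

```text
time_s: 7.5
tcp_pos: [0.4442, 0.3253, 0.1511]
tool_rot: [[-0.946, 0.325, 0.003], [0.325, 0.946, -0.001], [-0.003, 0.0, -1.0]]
wrist_force: [-0.5, -0.1, -0.5]
finger_gap: 0.0855
grip_force: 0.0
```

```bash
python3 - <<'E'
from h import *
go((.442,.329,.15),Rt(71.8))
c=cam('wrist');im=camera('wrist');cv2.imwrite('pics/w5.png',cv2.cvtColor(im,cv2.COLOR_RGB2BGR))
hsv=cv2.cvtColor(im,cv2.COLOR_RGB2HSV);p=project(c,(.442,.329,.0125))[0];print(p,hsv[int(p[1]),int(p[0])])
m=(hsv[...,1]<45)&(hsv[...,2]>50);m=cv2.morphologyEx(m.astype(np.uint8),cv2.MORPH_OPEN,np.ones((5,5)))
b=rect(m,p);print(cv2.minAreaRect(b),wrect(c,b,.0125))
E
```

```text
t 7.5 tcp [0.4442 0.3253 0.1511] slide [0.0065 0.0055 0.0021] twist [ 0.0001  0.0019 -0.0088] rows 0.1
[283.64599818 195.43725472] [113  10 107]
((283.5, 194.0), (28.0, 71.0), 90.0) (440.9, 329.2, 62.3, 25.1, 71.0)
```

View pics/w5.png

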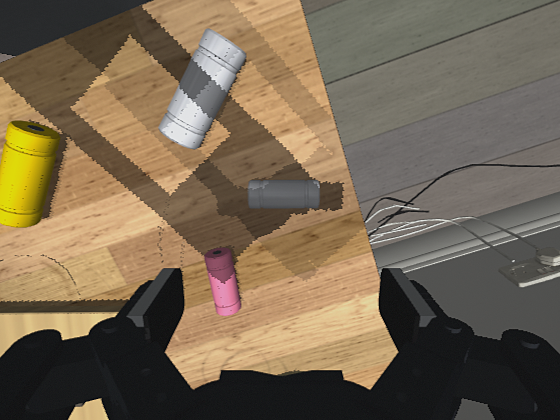

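The small silver roller lies at (283,194), measuring 62×25 mm at (440.9, 329.2) mm and 71.0°. That matches its given size. The pink, big silver and yellow cylinders are clear of the fingers.

apply_moves --rows '[{"slide":[0.007,0.0055,0.06],"twist":[0,0.001,0],"fingers":0},{"slide":[0.007,0.0055,0.13],"twist":[0,0.001,0],"fingers":0},{"slide":[0.007,0.0055,0.2],"twist":[0,0.001,0],"fingers":0},{"slide":[0.007,0.0055,0.25],"twist":[0,0.001,0],"fingers":0},{"slide":[0.007,0.0055,0.25],"twist":[0,0.001,0],"fingers":0},{"slide":[0.007,0.0055,0.25],"twist":[0,0.001,0],"fingers":0}]'

```text
time_s: 8.05
tcp_pos: [0.4421, 0.3291, 0.027]
tool_rot: [[-0.946, 0.324, 0.001], [0.324, 0.946, -0.0], [-0.001, -0.0, -1.0]]
wrist_force: [-0.7, 0.8, 0.3]
finger_gap: 0.0854
grip_force: 0.0
```

```bash
python3 -c "
from h import *
go((.441,.329,-.002),Rt(71.0))"
```

```text
t 8.05 tcp [0.4421 0.3291 0.027 ] slide [ 0.0021 -0.0008  0.0581] twist [-0.      0.0008  0.001 ] rows 0.7
```

apply_moves --rows '[{"slide":[0.002,-0.001,0.03],"twist":[0,0,0],"fingers":0},{"slide":[0.002,-0.001,0.056],"twist":[0,0,0],"fingers":0},{"slide":[0.002,-0.001,0.056],"twist":[0,0,0],"fingers":0.1},{"slide":[0.002,-0.001,0.056],"twist":[0,0,0],"fingers":0.15},{"slide":[0.002,-0.001,0.056],"twist":[0,0,0],"fingers":0.2}]'

```text
time_s: 8.47
tcp_pos: [0.4437, 0.3303, 0.0022]
tool_rot: [[-0.946, 0.323, 0.008], [0.323, 0.946, 0.003], [-0.006, 0.005, -1.0]]
wrist_force: [-0.1, 0.2, 0.1]
finger_gap: 0.0685
grip_force: 0.0
```

apply_moves --rows '[{"slide":[0,0,0.0],"twist":[0,0,0],"fingers":0.3},{"slide":[0,0,0.0],"twist":[0,0,0],"fingers":0.5},{"slide":[0,0,0.0],"twist":[0,0,0],"fingers":1},{"slide":[0,0,0.0],"twist":[0,0,0],"fingers":1},{"slide":[0,0,0.0],"twist":[0,0,0],"fingers":1},{"slide":[0,0,0.0],"twist":[0,0,0],"fingers":1}]'

```text
time_s: 8.97
tcp_pos: [0.4437, 0.3301, 0.0025]
tool_rot: [[-0.946, 0.323, 0.008], [0.323, 0.946, 0.003], [-0.007, 0.005, -1.0]]
wrist_force: [-0.3, -1.2, 8.0]
finger_gap: 0.0588
grip_force: 63.5
```

apply_moves --rows '[{"slide":[0,0,-0.02],"twist":[0,0,0],"fingers":1},{"slide":[0,0,-0.07],"twist":[0,0,0],"fingers":1},{"slide":[0,0,-0.14],"twist":[0,0,0],"fingers":1},{"slide":[0,0,-0.21],"twist":[0,0,0],"fingers":1},{"slide":[0,0,-0.26],"twist":[0,0,0],"fingers":1},{"slide":[0,0,-0.26],"twist":[0,0,0],"fingers":1},{"slide":[0,0,-0.26],"twist":[0,0,0],"fingers":1}]'

```text
time_s: 9.55
tcp_pos: [0.443, 0.3301, 0.1331]
tool_rot: [[-0.946, 0.323, 0.01], [0.323, 0.946, 0.004], [-0.008, 0.007, -1.0]]
wrist_force: [0.2, -1.1, -1.5]
finger_gap: 0.0587
grip_force: 65.2
```

```bash
python3 - <<'E'
from h import *
i=camera_info('wrist');M=i['mount'];ct=(i['mtx'],M[:3,:3],M[:3,3])
im=camera('wrist');cv2.imwrite('pics/w6.png',cv2.cvtColor(im,cv2.COLOR_RGB2BGR))
print(project(ct,[(0,0,-.010),(0,-.03,-.01),(0,.03,-.01)]))
# slope placing: block top centre B measured, uphill u, normal n
u=np.array([np.cos(np.radians(-19)),np.sin(np.radians(-19)),0]);t=np.radians(8)
us=np.cos(t)*u+np.sin(t)*np.array([0,0,1]);n=np.cos(t)*np.array([0,0,1])-np.sin(t)*u
L=np.array([.5315,.0670,.0301]);A=L+us*(.021+.0125)+n*.0125
print('axis target',A, us,n)
go(A+[0,0,.10],Rt(71))
E
```

```text
[[280.19117146 284.29839542]
 [213.34152462 284.36310106]
 [347.03498447 284.23369544]]
axis target [0.56122173 0.05676599 0.04714065] [ 0.93631685 -0.32239975  0.1391731 ] [-0.13159075  0.04531033  0.99026807]
t 9.6 tcp [0.4418 0.3295 0.1312] slide [-0.4023 -0.439  -0.0315] twist [0.0024 0.0033 0.0019] rows 7.2
```

View pics/w6.png

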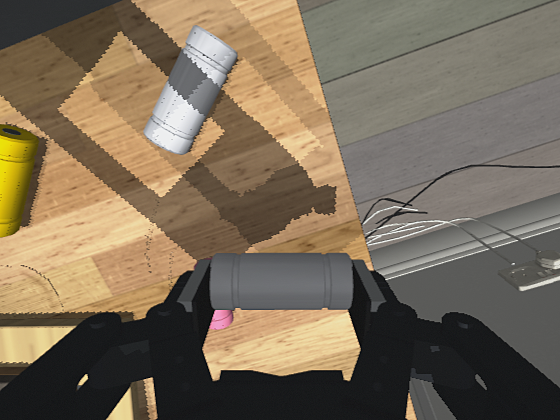

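The roller is held by its ends, level, at (212–352, 254–310) in view. The axis is about 1 mm along tool x and 10 mm behind the TCP.

```bash
cat >> h.py <<'E'
_u=np.array([np.cos(np.radians(-19)),np.sin(np.radians(-19)),0]);_t=np.radians(8)
US=np.cos(_t)*_u+np.sin(_t)*np.array([0,0,1]);N=np.cos(_t)*np.array([0,0,1])-np.sin(_t)*_u
Y=np.cross(N,US);A=np.array([.5315,.0670,.0301])+US*.0335+N*.0125
RP=np.c_[np.cross(Y,-N),Y,-N]
def rgo(gap,h): go(A+gap*US+h*N-RP@[.001,.0008,-.010],RP)
E
python3 -c "
from h import *
print(RP.round(3));rgo(.004,.07)"
```

```text
[[-0.936  0.326  0.132]
 [ 0.322  0.946 -0.045]
 [-0.139  0.    -0.99 ]]
t 9.6 tcp [0.4418 0.3295 0.1312] slide [-0.3951 -0.4409  0.0483] twist [ 0.0026 -0.0856  0.0017] rows 7.1
```

apply_moves --rows '[{"slide":[-0.06,-0.065,-0.01],"twist":[0.0026,-0.0856,0.0017],"fingers":1},{"slide":[-0.11,-0.125,-0.02],"twist":[0.0026,-0.0856,0.0017],"fingers":1},{"slide":[-0.16,-0.18,-0.02],"twist":[0.0026,-0.0856,0.0017],"fingers":1},{"slide":[-0.21,-0.235,-0.02],"twist":[0.0026,-0.0856,0.0017],"fingers":1},{"slide":[-0.26,-0.29,-0.02],"twist":[0.0026,-0.0856,0.0017],"fingers":1},{"slide":[-0.31,-0.345,-0.02],"twist":[0.0026,-0.0856,0.0017],"fingers":1},{"slide":[-0.36,-0.4,0.0],"twist":[0.0026,-0.0856,0.0017],"fingers":1},{"slide":[-0.395,-0.441,0.03],"twist":[0.0026,-0.0856,0.0017],"fingers":1}]'

```text
time_s: 10.27
tcp_pos: [0.5588, 0.0542, 0.1151]
tool_rot: [[-0.936, 0.327, 0.131], [0.323, 0.945, -0.047], [-0.139, -0.001, -0.99]]
wrist_force: [1.1, -0.2, -1.0]
finger_gap: 0.0586
grip_force: 65.2
```

apply_moves --rows '[{"slide":[0,0,0.01],"twist":[0,0,0],"fingers":1},{"slide":[0,0,0.01],"twist":[0,0,0],"fingers":1},{"slide":[0,0,0.01],"twist":[0,0,0],"fingers":1}]'

```text
time_s: 10.52
tcp_pos: [0.5567, 0.0571, 0.1089]
tool_rot: [[-0.937, 0.326, 0.126], [0.323, 0.945, -0.045], [-0.134, -0.002, -0.991]]
wrist_force: [0.2, -0.0, -1.1]
finger_gap: 0.0586
grip_force: 65.2
```

```bash
python3 - <<'E'
from h import *
o=get_obs();print(o['wrist_force'],o['finger_gap'],Ro.from_matrix(RP.T@o['tool_rot']).as_rotvec(degrees=True).round(2))
rgo(.004,.015)
E
```

```text
[ 0.15619318 -0.01737065 -1.08755129] 0.05858195332747256 [0.11 0.31 0.04]
t 10.52 tcp [0.5567 0.0571 0.1089] slide [-0.0022  0.001   0.1134] twist [-0.0012 -0.0034 -0.0004] rows 1.4
```

apply_moves --rows '[{"slide":[-0.002,0.001,0.04],"twist":[-0.001,-0.003,0],"fingers":1},{"slide":[-0.002,0.001,0.08],"twist":[-0.001,-0.003,0],"fingers":1},{"slide":[-0.002,0.001,0.11],"twist":[-0.001,-0.003,0],"fingers":1},{"slide":[-0.002,0.001,0.113],"twist":[-0.001,-0.003,0],"fingers":1},{"slide":[-0.002,0.001,0.113],"twist":[-0.001,-0.003,0],"fingers":1},{"slide":[-0.002,0.001,0.113],"twist":[-0.001,-0.003,0],"fingers":1}]'

```text
time_s: 11.02
tcp_pos: [0.5669, 0.0554, 0.0556]
tool_rot: [[-0.936, 0.324, 0.136], [0.321, 0.946, -0.046], [-0.144, 0.001, -0.99]]
wrist_force: [0.4, -0.3, -1.1]
finger_gap: 0.0586
grip_force: 65.2
```

```bash
python3 - <<'E'
from h import *
o=get_obs();print(o['wrist_force'])
rgo(.002,.0)
im=camera('wrist');cv2.imwrite('pics/w7.png',cv2.cvtColor(im,cv2.COLOR_RGB2BGR))
E
```

```text
[ 0.38407854 -0.26369267 -1.1413388 ]
t 11.02 tcp [0.5669 0.0554 0.0556] slide [ 0.0081 -0.0027  0.0352] twist [0.0007 0.0028 0.001 ] rows 0.4
```

View pics/w7.png

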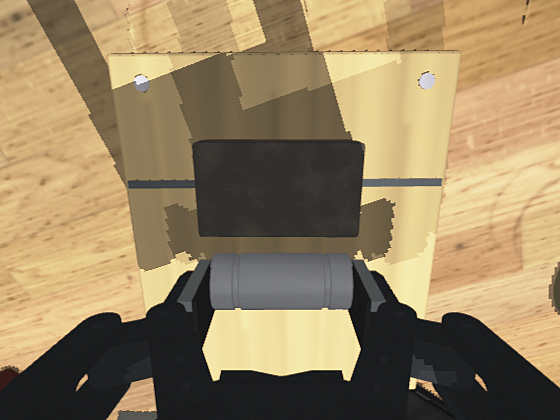

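The roller, at (211–353, 254–309), is parallel to and centred with the block, and about 15 mm above the board. The block's near top edge is at v≈237. I'll turn that into a gap number.

```bash
python3 - <<'E'
from h import *
i=camera_info('wrist');M=i['mount'];ct=(i['mtx'],M[:3,:3],M[:3,3])
im=cv2.imread('pics/w7.png')
for u in (230,280,330):print(im[228:258,u].sum(1))
for z in (-.006,-.004,-.002): print(onplane(ct,[(281,237),(281,141)],z).round(4).tolist())
a=project(ct,[(0.001,0,-.010)]);print(a)
rgo(.002,.0)
E
```

```text
[140 138 140 140 140 140 145 136 113 277 269 266 263 264 264 265 262 262
 264 265 266 263 266 264 265 264 273 276 285 291]
[146 153 143 147 147 142 143 136 104 279 273 270 267 264 268 266 267 266
 265 267 266 265 266 266 262 271 275 284 291 297]
[145 155 150 151 155 157 154 153 125 211 281 276 271 271 273 271 273 274
 271 273 272 272 273 270 270 272 286 288 299 307]
[[0.0209, 0.0004, -0.006], [0.0627, 0.0004, -0.006]]
[[0.0202, 0.0004, -0.004], [0.0625, 0.0004, -0.004]]
[[0.0194, 0.0004, -0.002], [0.0623, 0.0004, -0.002]]
[[280.24741405 281.84788629]]
t 11.07 tcp [0.5673 0.0552 0.056 ] slide [ 0.0091 -0.0025  0.0358] twist [0.0008 0.0034 0.0008] rows 0.4
```

apply_moves --rows '[{"slide":[0.004,-0.003,0.01],"twist":[0.0008,0.003,0],"fingers":1},{"slide":[0.007,-0.003,0.02],"twist":[0.0008,0.003,0],"fingers":1},{"slide":[0.008,-0.003,0.028],"twist":[0.0008,0.003,0],"fingers":1},{"slide":[0.008,-0.003,0.03],"twist":[0.0008,0.003,0],"fingers":1},{"slide":[0.008,-0.003,0.03],"twist":[0.0008,0.003,0],"fingers":1},{"slide":[0.008,-0.003,0.03],"twist":[0.0008,0.003,0],"fingers":1}]'

```text
time_s: 11.57
tcp_pos: [0.5646, 0.0534, 0.0393]
tool_rot: [[-0.936, 0.326, 0.13], [0.323, 0.945, -0.046], [-0.138, -0.001, -0.99]]
wrist_force: [1.1, 0.3, -0.6]
finger_gap: 0.0588
grip_force: 65.2
```

```bash
python3 - <<'E'
from h import *
print(get_obs()['wrist_force'])
rgo(.002,.0)
i=camera_info('wrist');M=i['mount'];ct=(i['mtx'],M[:3,:3],M[:3,3])
im=camera('wrist');cv2.imwrite('pics/w8.png',im[...,::-1])
for u in (240,280,320):
    g=im[200:262,u].sum(1).astype(int);d=np.diff(g);print(200+d.argmax()+1,d.max(), g[-25:])
E
```

```text
[ 1.07508445  0.25664858 -0.6041189 ]
t 11.57 tcp [0.5646 0.0534 0.0393] slide [0.0002 0.0025 0.0032] twist [-0.0005 -0.0008 -0.0001] rows 0.0
260 204 [154 148 153 159 155 149 153 148 157 153 150 159 158 163 159 165 162 163
 162 162 164 157 123 327 323]
260 232 [142 141 148 143 143 149 149 145 143 144 149 151 155 153 153 150 149 150
 146 143 148 134 100 332 326]
260 151 [150 151 155 154 157 146 144 152 154 158 156 156 158 157 155 148 144 145
 151 148 151 149 118 269 321]
```

```bash
python3 - <<'E'
from h import *
i=camera_info('wrist');M=i['mount'];ct=(i['mtx'],M[:3,:3],M[:3,3])
for z in (-.022,-.020,-.018): print(onplane(ct,[(281,259.5)],z).round(4).tolist())
E
```

```text
[[0.0176, 0.0003, -0.022]]
[[0.0166, 0.0003, -0.02]]
[[0.0157, 0.0003, -0.018]]
```

apply_moves --rows '[{"slide":[0.001,0,0.0015],"twist":[0,0,0],"fingers":1},{"slide":[0.002,0,0.003],"twist":[0,0,0],"fingers":1},{"slide":[0.002,0,0.003],"twist":[0,0,0],"fingers":1},{"slide":[0.002,0,0.003],"twist":[0,0,0],"fingers":1}]'

```text
time_s: 11.95
tcp_pos: [0.5637, 0.0538, 0.0377]
tool_rot: [[-0.937, 0.326, 0.13], [0.322, 0.946, -0.046], [-0.138, -0.001, -0.99]]
wrist_force: [-0.9, 1.2, -1.0]
finger_gap: 0.0585
grip_force: 65.2
```

No contact yet, so I go down in 0.5 mm steps.

apply_moves --rows '[{"slide":[0,0,0.001],"twist":[0,0,0],"fingers":1},{"slide":[0,0,0.001],"twist":[0,0,0],"fingers":1},{"slide":[0,0,0.002],"twist":[0,0,0],"fingers":1},{"slide":[0,0,0.002],"twist":[0,0,0],"fingers":1}]'

```text
time_s: 12.28
tcp_pos: [0.564, 0.0538, 0.0374]
tool_rot: [[-0.936, 0.325, 0.131], [0.322, 0.946, -0.046], [-0.139, -0.001, -0.99]]
wrist_force: [-2.5, 0.4, 6.1]
finger_gap: 0.059
grip_force: 66.1
```

Contact, at about 7 N. I ease off half a millimetre and open.

apply_moves --rows '[{"slide":[0,0,-0.0008],"twist":[0,0,0],"fingers":1},{"slide":[0,0,-0.0008],"twist":[0,0,0],"fingers":0.22},{"slide":[0,0,-0.0008],"twist":[0,0,0],"fingers":0.15},{"slide":[0,0,-0.0008],"twist":[0,0,0],"fingers":0.05},{"slide":[0,0,-0.0008],"twist":[0,0,0],"fingers":0},{"slide":[0,0,-0.0008],"twist":[0,0,0],"fingers":0},{"slide":[0,0,-0.0008],"twist":[0,0,0],"fingers":0},{"slide":[0,0,-0.0008],"twist":[0,0,0],"fingers":0}]'

```text
time_s: 12.95
tcp_pos: [0.5639, 0.0537, 0.0371]
tool_rot: [[-0.936, 0.326, 0.13], [0.322, 0.946, -0.046], [-0.138, -0.001, -0.99]]
wrist_force: [-0.6, -0.7, 0.7]
finger_gap: 0.0854
grip_force: 0.0
```

apply_moves --rows '[{"slide":[0,0,-0.01],"twist":[0,0,0],"fingers":0},{"slide":[0,0,-0.04],"twist":[0,0,0],"fingers":0},{"slide":[0,0,-0.1],"twist":[0,0,0],"fingers":0},{"slide":[0,0,-0.17],"twist":[0,0,0],"fingers":0},{"slide":[0,0,-0.24],"twist":[0,0,0],"fingers":0},{"slide":[0,0,-0.28],"twist":[0,0,0],"fingers":0},{"slide":[0,0,-0.28],"twist":[0,0,0],"fingers":0},{"slide":[0,0,-0.28],"twist":[0,0,0],"fingers":0}]'

```text
time_s: 13.62
tcp_pos: [0.5464, 0.0602, 0.1777]
tool_rot: [[-0.936, 0.325, 0.134], [0.322, 0.946, -0.046], [-0.142, 0.0, -0.99]]
wrist_force: [-0.8, -1.0, -0.6]
finger_gap: 0.0853
grip_force: 0.0
```

```bash
python3 - <<'E'
from h import *
c=cam('wrist');im=camera('wrist');cv2.imwrite('pics/w9.png',im[...,::-1])
hsv=cv2.cvtColor(im,cv2.COLOR_RGB2HSV)
print('axis target',A)
top=A-US*.0335+N*.0115;pa,pb=project(c,[A,top]);print(pa,pb,hsv[int(pa[1]),int(pa[0])],hsv[int(pb[1]),int(pb[0])])
x=int(pb[0])
for v in range(int(pb[1])-50,int(pa[1])+30,3): print(v,hsv[v,x].tolist(),end=';')
S,V=hsv[...,1],hsv[...,2]
op=lambda m:cv2.morphologyEx(m.astype(np.uint8),cv2.MORPH_OPEN,np.ones((5,5)))
b=rect(op((V<75)&(S<80)),pb);print('\nblock',cv2.minAreaRect(b),wrect(c,b,top[2]))
r=rect(op((S<45)&(V>80)),pa);print('roller',cv2.minAreaRect(r),wrect(c,r,A[2]))
E
```

```text
axis target [0.56122173 0.05676599 0.04714065]
[282.34607746 197.4327817 ] [282.43297985 160.0571677 ] [102  14  93] [18 33 39]
110 [20, 91, 81];113 [19, 94, 81];116 [20, 94, 81];119 [19, 96, 82];122 [20, 94, 81];125 [20, 98, 81];128 [19, 93, 82];131 [19, 85, 42];134 [18, 29, 44];137 [10, 36, 43];140 [30, 27, 38];143 [18, 33, 39];146 [20, 38, 40];149 [23, 27, 38];152 [20, 37, 41];155 [12, 31, 41];158 [25, 38, 40];161 [15, 26, 40];164 [12, 33, 39];167 [10, 37, 41];170 [23, 26, 39];173 [23, 26, 40];176 [17, 43, 42];179 [15, 24, 42];182 [18, 32, 40];185 [110, 11, 72];188 [105, 11, 93];191 [110, 8, 96];194 [114, 13, 102];197 [102, 14, 93];200 [110, 10, 161];203 [107, 11, 209];206 [110, 12, 198];209 [109, 10, 201];212 [19, 107, 217];215 [20, 102, 209];218 [20, 102, 205];221 [20, 101, 206];224 [20, 102, 208];
block ((274.5, 158.0), (54.0, 141.0), 90.0) (525.4, 62.4, 111.2, 43.8, 71.0)
roller ((280.5, 198.5), (25.0, 73.0), 90.0) (561.9, 55.0, 62.3, 23.1, 70.9)
```

apply_moves --rows '[{"slide":[0,0,-0.04],"twist":[0,0,0],"fingers":0},{"slide":[0,0,-0.04],"twist":[0,0,0],"fingers":0},{"slide":[0,0,-0.04],"twist":[0,0,0],"fingers":0},{"slide":[0,0,-0.04],"twist":[0,0,0],"fingers":0},{"slide":[0,0,-0.04],"twist":[0,0,0],"fingers":0},{"slide":[0,0,-0.04],"twist":[0,0,0],"fingers":0}]'

```text
time_s: 14.17
tcp_pos: [0.5425, 0.061, 0.1944]
tool_rot: [[-0.937, 0.326, 0.128], [0.322, 0.945, -0.046], [-0.136, -0.001, -0.991]]
wrist_force: [1.2, 1.0, 0.2]
finger_gap: 0.0854
grip_force: 0.0
```

```bash
python3 - <<'E'
from h import *
c=cam('wrist');im=camera('wrist');hsv=cv2.cvtColor(im,cv2.COLOR_RGB2HSV);S,V=hsv[...,1],hsv[...,2]
op=lambda m,k:cv2.morphologyEx(m.astype(np.uint8),cv2.MORPH_OPEN,np.ones((k,k)))
pa,pb=project(c,[A,A-US*.0335+N*.0115])
r=rect(op((S<45)&(V>80),5),pa);print('roller',wrect(c,r,A[2]))
b=rect(op((V<60)&(S<60),15),pb);print('block',wrect(c,b,(A-US*.0335+N*.0115)[2]),'want',A-US*.0335+N*.0115)
E
```

```text
roller (561.7, 55.4, 61.9, 23.4, 71.0)
block (525.9, 63.8, 62.1, 43.1, 71.0) want [0.52834182 0.06808745 0.05386643]
```

```bash
python3 -c "
from plant import finish_job;print(finish_job())"
```

```text
the job is handed in; nothing more can be done
None
```

The job is handed in: the sanding block lies flat on the steel line, within about 1 mm of centre across it, and the small aluminium roller rests still against its uphill long side; the polishing bar and tape roll were not touched.

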